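Crank out the loading tray and load the bracket

ROBOT

A 6-joint arm with a two-finger parallel gripper is mounted at the origin on the work surface. World frame = base frame: x ahead of the robot, y to its left, z up, the work surface at z = 0. Lengths are in mm, angles in degrees, forces in N, time in s.
With the tool pointing down it reaches from about 300 to 850 mm from the base axis. Payload 4.2 kg.
Tool frame: the origin (TCP) lies midway between the tips of the shut fingers; the grasp point (between the pads) lies 19 mm behind it (grasp_offset is the distance from the TCP to the grasp point, in mm); z points along the fingers, y is the direction in which the jaws open and shut (so a half turn about z gives the same grasp; the last joint's range is limited). The gripper opens to 91 mm and grips with 3 to 60 N. Pads are 32 mm wide; open, the fingers measure 118 mm over their backs; the gripper's body (76 mm by 178 mm) begins 60 mm behind the grasp point.
Start: joints at [67.953, 18.312, 89.639, -0, 72.044, -1.146], TCP at [205.142, 537.178, 213.976] pointing down, gripper open.
Joint ranges: [-177.97, 177.97], [-48.28, 115.42], [12.27, 149.76], [-77.06, 257.06], [2.81, 150.46], [-146.56, 146.56]. Speed limits (degrees/s): [147.25, 147.25, 180, 180, 180, 180].

INTERFACE

Orientations are given as [roll, pitch, yaw] about the fixed x, y, z axes, in that order (R = Rz(yaw) Ry(pitch) Rx(roll)).
In Python, from workcell import * gives the robot as it stands.
- The arm moves only by the tool arm_command, never from a script. Its argument "deltas" is text: rows parted by semicolons, each of 7 numbers parted by spaces: the shift along the tool's x, y, z in mm, then the turn, a rotation vector about the tool's x, y, z in degrees, then the finger opening in mm, from 0 to 91.2. In form: x y z wx wy wz hand; .... A call has 1 to 5 rows; each row shifts and turns the commanded pose from where the row before left it, along the tool's axes as they then stand; what a row does not reach is not made up. A row lasts 1/8 s, in which the tool goes at most 62.5 mm and 10.7 degrees, less where a joint would pass 70% of its speed; a pose out of reach is approached as far as the arm can. A call is refused whole if a number of a shift passes 62.5 or a number of a turn 10.7, either way. A call with a gripper value outside its range is refused whole. The fingers move at their own pace and stop on an object; "force" is the grip in N (left out, the last holds). Time passes only in rows, so rows that do not move let the fingers close. It gives the time, the measured TCP pose, the force and the opening at its end, in the units of the state.
- state(): the state, without advancing time (a new reading comes with each control period).
- grab_frame(name): name is "scene" or "top" or "wrist"; returns the picture (384x512x3 uint8, red, green, blue); there is no depth.
- camera_model(name): a dict with "fx", "fy", "cx", "cy" (pixels), "k1" (the pictures are not rectified: a ray, as slopes to the right and down, at radius r is drawn at 1 + k1 r^2 times it, then the intrinsics apply), "rvec" (rotation vector, rad) and "tvec" (3), from world to camera coordinates, as OpenCV has them; the wrist camera has in their place "mount" (4x4, takes a point from camera to tool coordinates, whose origin is the TCP and whose axes are the flange's). Camera axes: x right, y down, z forward; pixel columns grow to the right and rows downward; lengths in mm; the calibration is good to about 2 mm. A picture is of the moment at which its call begins: read the wrist's pose just before it. camera_model takes no time and is no camera call.
- job_done(): hands the job in, once; it reports no verdict.
The state is a dict: "time_s": time; "qpos": joint angles; "qvel": joint speeds; "effort": joint torques, N m; "ee_pos": TCP position; "ee_rot": TCP orientation; "force": force on the tool from outside, world axes, zero at the start; "torque": the same for the moment, N m; "gripper_width": finger opening in mm.
Only numpy, scipy, OpenCV 4.12 (cv2) and the standard library are available. Lean on these libraries where they do the work, as an engineer would, in place of code of your own. Each camera call takes 0.05 s, during which the arm holds its last target. There are 200 camera calls.

TASK

Unfold the crank handle of the loading station fully and, only then, crank the tray all the way out to its stop, leaving the handle unfolded. Then open the parts boxes until you find the L-shaped bracket, take it out and set it gently, foot down, flat on the floor of the tray. Leave the round cap in its box and everything else on the table where it is.

Things in the scene. Friction and masses are not known exactly. Their poses are not given: they have to be found in the camera images.
- station: hand-cranked loading station, fixed: grey base 150 x 275 mm, aluminium tunnel 140 mm square and 74 mm high, on it a grey gearbox whose 110 x 110 mm face slants 30 degrees towards the robot. Origin: on the table under the tunnel's centre; z up, +x away from the robot, +y the way the tray comes out. The crank's shaft points along (-0.5, 0, 0.866) in this frame
- lamp (a point): middle of the underside of the station's lamp bar (40 x 140 x 30 mm, long side along the station's y), 395 mm above the table and at x = 30, y = -30 mm from the station's origin, on a mast behind the gearbox. It hangs over the upper part of the crank's circle: a tool pointing straight down cannot follow the whole circle, one tilted along the shaft can
- crank (a joint): turn of the crank arm about the slanted shaft, rad; 0 = arm points straight up the slant ((0.866, 0, 0.5) in the station's frame); grows clockwise as seen by one looking at the slanted face; it starts 0 to 0.8 and must go to 6.28 (tray's hard stop); needs about 0.1 N m and stays where it is left
- crank_hub (a point): point on the shaft's axis 47 mm out from the slanted face, level with the handle's hinge, which lies 65 mm from it in the arm's direction. The steel crank arm (20 mm wide) lies 20 to 30 mm above the face, on a hub of 20 mm radius
- handle_fold (a joint): unfolding of the black handle, rad: 0 = folded flat back along the arm over the hub, 1.571 = standing out square from the arm along the shaft's direction (working position, hard stop). It starts 0 to 0.35; the hinge line is square to both arm and shaft; its friction (0.1 N m) keeps it where it is left
- handle_grip (a point): point on the axis of the black handle, 60 mm from its hinge. The handle is a round sleeve of 24 mm diameter that covers 15 to 85 mm from the hinge (85 mm is its free end) and spins freely about its own axis, so the gripper need not turn while cranking
- shuttle (a joint): travel of the steel tray, m: 0 = hidden in the tunnel under the gearbox, 0.125 = fully out against its stop; driven by the crank, 19.9 mm per rad
- tray (a point): centre of the tray's floor, top side (22 mm above the table); the tray is 90 x 110 mm inside (x by y of the station), its rim stands 12 mm above its floor
- box_a: one of two identical grey lidded parts boxes, fixed, 130 x 120 x 60 mm, walls and floor 5 mm; origin at the centre of its underside, z up; the lid's hinge is along the top of the far (+x) rim. One of the two boxes holds the bracket; which box stands where changes
- box_b: the other parts box, same as box_a
- lid_a (a joint): opening of box_a's lid, rad: 0 shut, 1.9 at most; the stiff hinge keeps it at any angle
- lid_a_handle (a point): middle of the black round knob's head (28 mm across, 16 mm high) on the lid, to be gripped here; the lid is 8 mm thick and this point is 35 mm above its top, 30 mm from its front edge
- lid_a_hinge (a point): middle of that lid's hinge line, which runs along the box's y; shut, the knob point is 100 mm towards -x and 43 mm above it
- lid_b (a joint): opening of box_b's lid, rad: 0 shut, 1.9 at most; the stiff hinge keeps it at any angle
- lid_b_handle (a point): middle of the black round knob's head (28 mm across, 16 mm high) on the lid, to be gripped here; the lid is 8 mm thick and this point is 35 mm above its top, 30 mm from its front edge
- lid_b_hinge (a point): middle of that lid's hinge line, which runs along the box's y; shut, the knob point is 100 mm towards -x and 43 mm above it
- bracket: white L-shaped angle bracket, 120 g (varies), 80 mm long (its x), with a foot 50 mm wide (y) and 10 mm thick, and an upright web 12 mm thick along the foot's -y edge (web's middle at y = -19 mm), 50 mm high in all; stands foot-down in its box with the web near the middle of the box. Origin: centre of the foot's underside, z up
- cap: the round white flanged cap in the other parts box: flange 80 mm across and 12 mm high with a 44 mm boss, 32 mm high in all; not wanted; origin at the centre of its underside
- screwdriver: black-handled screwdriver lying on the table, 200 mm long, bystander; origin under its middle
- wrench: steel wrench lying on the table, 180 mm long, bystander; origin under its middle
- motor: black square motor standing on the table, 60 x 60 x 92 mm, bystander; origin at the centre of its underside
- vblock: white grooved block behind the boxes, 90 x 60 x 50 mm, bystander; origin at the centre of its underside
- can: white plastic bottle standing behind the boxes, 64 mm across, 170 mm high, bystander; origin at the centre of its underside
There are look-alikes about, which are no part of the job. Leave any blue look-alike of the box_a alone.

How it is judged (in metres and radians):
On the way, in this order (a step that is already met when the one before it is completed fails the run):
1. the handle is unfolded to its working position before the tray has moved more than 40 mm out (value of joint handle_fold above 1.4 rad and value of joint shuttle below 0.04 m), for 0.1 s.
2. the tray is cranked out to its stop with the handle unfolded (value of joint shuttle above 0.119 m and value of joint handle_fold above 1.3 rad), for 0.2 s.
3. the bracket is lifted out of its box (height (world z) of bracket above 0.08 m), for 0.1 s.
At the end, for the whole second after the job is handed in: the tray is within 6 mm of its outer stop, the handle is still unfolded (over 1.3 rad), and the bracket rests foot-down and flat on the tray's floor (foot's underside within 5 mm of the floor, within 0.1 rad of upright, its origin within 35 mm of the tray's centre), at rest and released (all of step 2 and horizontal distance between bracket and tray below 0.035 m and z of bracket in the frame of tray between -0.004 and 0.005 m and angle between bracket's own z axis and vertical below 0.1 rad and linear speed of bracket below 0.02 m/s); the robot touches nothing.
It fails at once if the bracket is dropped or flung (faster than 0.6 m/s without being held) (linear speed of bracket above 0.6 m/s and contact force between the fingers and bracket below 0.2 N).
It fails at once if the round cap, or another loose thing on the table, is moved by more than 30 mm (distance of any of cap, screwdriver, wrench, motor, vblock, can from where it was at the start of the episode above 0.03 m).
It also fails if it takes over 72 s, if anything falls off the work surface, if the arm or the gripper's body presses on something with over 40 N, if the wrist force passes 120 N, or if a joint passes its speed limit or range.

## Working session

There is one attempt and no reset: what is moved stays moved. The work goes in short steps, Python scripts to look and compute and a tool call to move; the robot and the scene stay as the last step left them, time stands still between calls to the robot, and variables do not carry over. Pictures are saved under pics/ and viewed, about 8 in all and at most 12, crops included, and the job is handed in when it is done.

Besides the shell and the picture viewer there is one more tool, called after "Call:" by a JSON object that holds its "method" and its "body". arm_command: Moves the arm, as the interface text tells. Its arguments: {"type":"object","properties":{"deltas":{"type":"string"},"force":{"type":"number"}},"required":["deltas"]}

```bash
mkdir -p pics; ls; cat > h.py <<'E'
from workcell import *
import numpy as np, cv2
from scipy.spatial.transform import Rotation as R
def save(name,fn):
    im=grab_frame(name); cv2.imwrite('pics/'+fn,im[:,:,::-1]); return im
def cam(name,st=None):
    m=camera_model(name)
    if name=='wrist':
        st=st or state(); T=np.eye(4); T[:3,:3]=R.from_euler('xyz',st['ee_rot'],degrees=True).as_matrix(); T[:3,3]=st['ee_pos']
        W=T@np.array(m['mount']); return m,W[:3,:3],W[:3,3]
    Rm=cv2.Rodrigues(np.array(m['rvec'],float))[0]; return m,Rm.T,-Rm.T@np.array(m['tvec'],float)
def ray(c,u,v):
    m,Rw,o=c; d=np.array([(u-m['cx'])/m['fx'],(v-m['cy'])/m['fy']]); s=d.copy()
    for _ in range(10): s=d/(1+m['k1']*(s@s))
    r=Rw@np.array([s[0],s[1],1]); return o,r/np.linalg.norm(r)
def onz(c,u,v,z):
    o,r=ray(c,u,v); return o+r*(z-o[2])/r[2]
def proj(c,p):
    m,Rw,o=c; q=Rw.T@(np.array(p,float)-o); s=q[:2]/q[2]; s=s*(1+m['k1']*(s@s)); return np.array([m['fx']*s[0]+m['cx'],m['fy']*s[1]+m['cy']])
def tri(rs):
    A=0;b=0
    for o,r in rs: P=np.eye(3)-np.outer(r,r); A=A+P; b=b+P@o
    p=np.linalg.solve(A,b); return p,[np.linalg.norm((np.eye(3)-np.outer(r,r))@(p-o)) for o,r in rs]
E
python3 - <<'E'
from h import *
print(state())
for n in ('scene','top'):
    im=save(n,n+'0.png'); c=cam(n); print(n,c[2],c[0]['fx'],c[1][:,2])
a=cv2.imread('pics/scene0.png');b=cv2.imread('pics/top0.png')
cv2.imwrite('pics/scene0b.png',cv2.resize(a,(800,600),interpolation=cv2.INTER_CUBIC));cv2.imwrite('pics/top0b.png',cv2.resize(b,(800,600),interpolation=cv2.INTER_CUBIC))
E
```

```text
pics
{'time_s': 0.0, 'qpos': array([ 6.79544057e+01,  1.83521497e+01,  8.97052017e+01,  3.00305573e-04,
        7.20429483e+01, -1.14763337e+00]), 'qvel': array([-0.0175586 ,  0.00498818, -0.02274093, -0.05336544, -0.14519971,
       -0.00947586]), 'effort': array([-1.98469497e-03, -4.12445247e+01, -2.31977338e+01,  7.24738603e-02,
        4.56759240e-02, -1.47318906e-04]), 'ee_pos': array([204.93501893, 536.71512479, 213.12333315]), 'ee_rot': array([-1.79899726e+02, -2.29432368e-03,  1.59101944e+02]), 'force': array([ 0.19233817,  1.46286356, -0.07404188]), 'torque': array([ 0.01479823, -0.01293731, -0.03567598]), 'gripper_width': 91.22317660287777}
scene [1398.73777218  696.77705838 1491.22407196] 424.0180703878233 [-0.52222825 -0.4261212  -0.738714  ]
top [ 255.28454707  -26.02894925 1633.13984793] 446.99756222017885 [ 0.18237539 -0.00877404 -0.98318983]
```

View pics/scene0b.png

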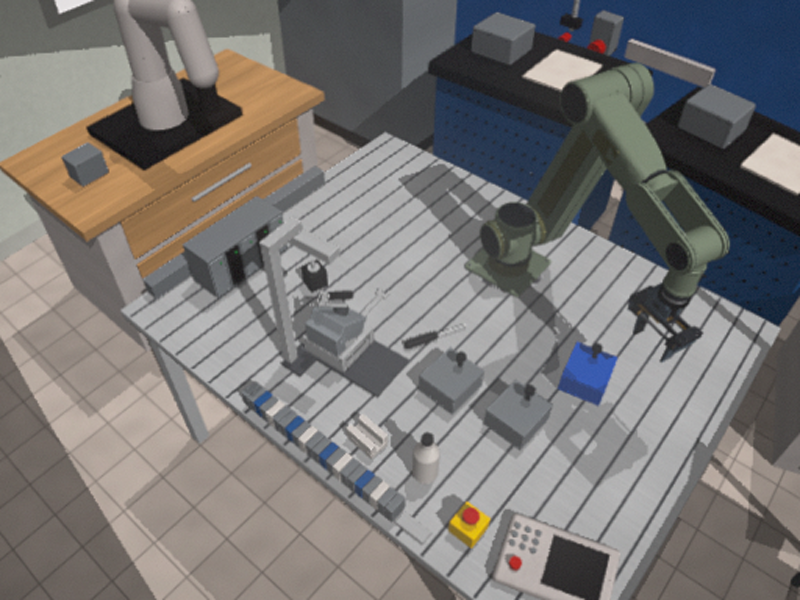

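View pics/top0b.png

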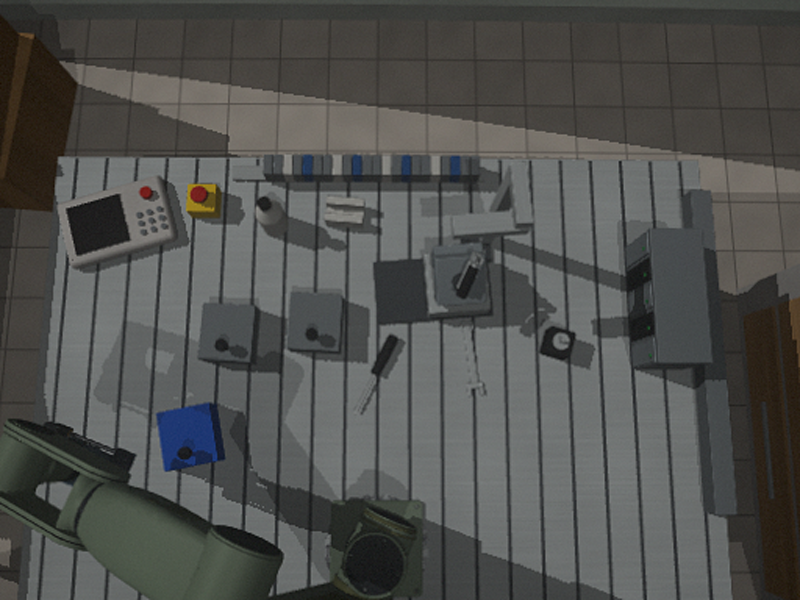

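Scene view: robot at upper right, station near (335,330), grey boxes at (450,378) and (517,412), and a blue decoy at (588,372). Top view: station base at (374–493, 245–325), crank handle near (467,275), boxes at (228,333) and (316,320). Next I'll zoom in on the station and the boxes.

```bash
python3 - <<'E'
from h import *
a=cv2.imread('pics/scene0.png');b=cv2.imread('pics/top0.png')
A=cv2.resize(a[145:255,165:265],(400,440),interpolation=cv2.INTER_CUBIC)
B=cv2.resize(b[110:220,235:335],(400,440),interpolation=cv2.INTER_CUBIC)
f=lambda x:np.clip(x.astype(float)*1.6,0,255).astype(np.uint8)
cv2.imwrite('pics/st.png',np.hstack([f(A),f(B)]))
c=cam('top')
for n,u,v,z in [('knobR',312,333,95),('knobL',221,345,95),('base_nl',378,325,5),('base_fl',374,261,5),('tunnelR near',493,317,74)]:
    print(n,onz(c,u*.64,v*.64,z).round(0))
E
```

```text
knobR [469. 142.  95.]
knobL [441. 343.  95.]
base_nl [501.  -3.   5.]
base_fl [656.   7.   5.]
tunnelR near [ 510. -265.   74.]
```

View pics/st.png

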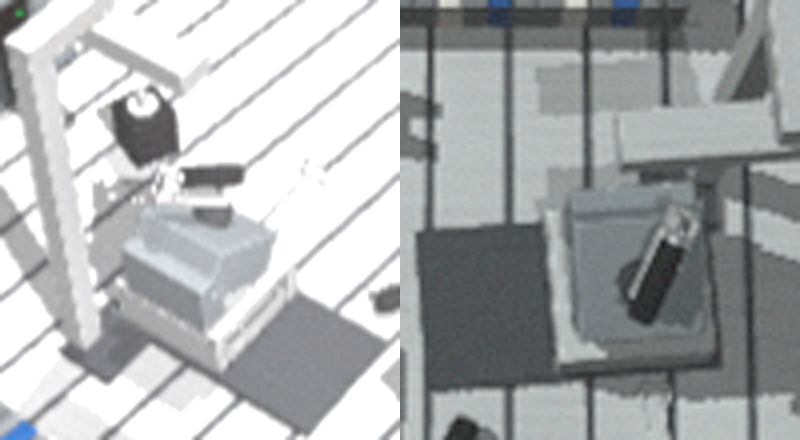

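The handle is folded. In the right-hand crop it runs from its hinge at about (682,215) to its free end at about (640,315). In the left-hand crop it runs from (168,183) to (243,175). I'll triangulate those ends, then check the wrist-camera mount.

```bash
python3 - <<'E'
from h import *
t=cam('top');s=cam('scene')
T=lambda x,y:ray(t,235+(x-400)/4,110+y/4)
S=lambda x,y:ray(s,165+x/4,145+y/4)
for n,a,b in [('hinge',(682,215),(168,184)),('free',(638,315),(243,175)),('tunnel nl top',(556,368),(225,362)),('tunnel nr?',(718,365),(297,290)),('base fl',(416,232),(308,432)),('base nl',(425,388),(390,345)),('lamp near-left low',(622,168),(185,88))]:
    p,e=tri([T(*a),S(*b)]); print(n,p.round(0),np.round(e,1))
print(np.array(camera_model('wrist')['mount']).round(3), camera_model('wrist')['fx'])
E
```

```text
hinge [ 616. -210.  208.] [4.4 4.4]
free [ 538. -177.  181.] [3.2 3.2]
tunnel nl top [ 563. -154. -113.] [31.8 31.8]
tunnel nr? [ 504. -219.  -48.] [67.1 67.1]
base fl [651.  10.   6.] [1.7 1.7]
base nl [504.   1.   1.] [2.2 2.2]
lamp near-left low [ 615. -155.  376.] [7.1 7.1]
[[ 0.00000e+00 -9.61000e-01 -2.77000e-01  7.77240e+01]
 [ 1.00000e+00  1.00000e-03 -1.00000e-03 -3.14000e-01]
 [ 2.00000e-03 -2.77000e-01  9.61000e-01 -1.71077e+02]
 [ 0.00000e+00  0.00000e+00  0.00000e+00  1.00000e+00]] 315.23003554470387
```

```bash
cat >> h.py <<'E'
YAW=3.5
def Rst(): return R.from_euler('z',YAW,degrees=True)
def toolR(tilt=30,about=0,base=None):
    # tool x towards robot side (-x station), y = +y station, tilted along shaft; 'about' turns about tool z (deg)
    b=(Rst() if base is None else base)*R.from_matrix(np.array([[-1,0,0],[0,1,0],[0,0,-1.]]).T)
    return b*R.from_euler('y',-tilt,degrees=True)*R.from_euler('z',about,degrees=True)
def plan(wps,hand,p=None,q=None,tmax=55,rmax=10):
    """wps: list of (pos,Rot). prints rows for arm_command"""
    st=state(); p=np.array(st['ee_pos']) if p is None else p; q=R.from_euler('xyz',st['ee_rot'],degrees=True) if q is None else q
    rows=[]
    for P,Q in wps:
        rv=(Q*q.inv()).as_rotvec(); n=int(max(1,np.ceil(np.linalg.norm(P-p)/tmax),np.ceil(np.degrees(np.linalg.norm(rv))/rmax)))
        p0,q0=p.copy(),q
        for i in range(1,n+1):
            Pi=p0+(P-p0)*i/n; Qi=R.from_rotvec(rv*i/n)*q0
            d=np.round(q.inv().apply(Pi-p),1); w=np.round(np.degrees((q.inv()*Qi).as_rotvec()),1)
            rows.append(' '.join('%g'%(x+0.) for x in [*d,*w,hand])); p=p+q.apply(d); q=q*R.from_rotvec(np.radians(w))
    for i in range(0,len(rows),5): print('; '.join(rows[i:i+5]))
    return p,q
E
python3 - <<'E'
from h import *
Q=toolR(30,20); print(Q.as_matrix().round(2))
p=state()['ee_pos']; q=R.from_euler('xyz',state()['ee_rot'],degrees=True)
plan([(np.array([509,-190,275.]),toolR(30,0))],91)
E
```

```text
[[-0.83  0.24  0.5 ]
 [ 0.29  0.96  0.03]
 [-0.47  0.17 -0.87]]
-36.2 -38 -4.1 -0.4 -2 -1.6 91; -35.3 -39 -3 -0.5 -1.9 -1.6 91; -34.2 -40 -2.3 -0.4 -2 -1.6 91; -33.2 -40.9 -1.4 -0.4 -2 -1.6 91; -32.1 -41.8 -0.5 -0.5 -2 -1.5 91
-31 -42.6 0.2 -0.4 -1.9 -1.6 91; -29.7 -43.5 0.9 -0.4 -2 -1.6 91; -28.5 -44.2 1.6 -0.5 -2 -1.6 91; -27.2 -45.1 2.2 -0.4 -1.9 -1.6 91; -25.8 -45.9 2.8 -0.4 -2 -1.6 91
-24.4 -46.5 3.3 -0.4 -2 -1.6 91; -23 -47.3 3.8 -0.5 -1.9 -1.6 91; -21.5 -47.9 4.2 -0.4 -2 -1.5 91; -20.1 -48.5 4.5 -0.4 -2 -1.6 91; -18.6 -49 4.9 -0.5 -2 -1.6 91
```

Call:
{"method": "arm_command", "body": {"deltas": "-36.2 -38 -4.1 -0.4 -2 -1.6 91; -35.3 -39 -3 -0.5 -1.9 -1.6 91; -34.2 -40 -2.3 -0.4 -2 -1.6 91; -33.2 -40.9 -1.4 -0.4 -2 -1.6 91; -32.1 -41.8 -0.5 -0.5 -2 -1.5 91"}}

```text
time_s: 0.72
ee_pos: [306.7, 293.2, 234.1]
ee_rot: [178.5, 10.1, 167.0]
force: [1.0, 0.0, 0.6]
gripper_width: 90.8
```

Call:
{"method": "arm_command", "body": {"deltas": "-31 -42.6 0.2 -0.4 -1.9 -1.6 91; -29.7 -43.5 0.9 -0.4 -2 -1.6 91; -28.5 -44.2 1.6 -0.5 -2 -1.6 91; -27.2 -45.1 2.2 -0.4 -1.9 -1.6 91; -25.8 -45.9 2.8 -0.4 -2 -1.6 91"}}

```text
time_s: 1.35
ee_pos: [407.9, 51.1, 254.7]
ee_rot: [178.4, 20.1, 175.0]
force: [1.1, 0.5, -0.6]
gripper_width: 90.9
```

Call:
{"method": "arm_command", "body": {"deltas": "-24.4 -46.5 3.3 -0.4 -2 -1.6 91; -23 -47.3 3.8 -0.5 -1.9 -1.6 91; -21.5 -47.9 4.2 -0.4 -2 -1.5 91; -20.1 -48.5 4.5 -0.4 -2 -1.6 91; -18.6 -49 4.9 -0.5 -2 -1.6 91"}}

```text
time_s: 1.98
ee_pos: [509.2, -191.4, 274.7]
ee_rot: [179.9, 30.1, -176.6]
force: [1.2, 0.1, 0.7]
gripper_width: 91.0
```

Call:
{"method": "arm_command", "body": {"deltas": "0 0 0 0 0 0 91; 0 0 0 0 0 0 91"}}

```text
time_s: 2.22
ee_pos: [508.5, -189.1, 274.0]
ee_rot: [179.8, 30.0, -176.6]
force: [-0.5, 0.5, 0.5]
gripper_width: 91.3
```

```bash
python3 - <<'E'
from h import *
import json
st=state(); print(st['ee_pos'],st['ee_rot'],st['qpos'],st['force'],st['time_s'])
im=save('wrist','w1.png'); json.dump({k:np.array(st[k]).tolist() for k in('ee_pos','ee_rot')},open('w1.json','w'))
b=cv2.resize(im[:,:,::-1],(800,600),interpolation=cv2.INTER_CUBIC); cv2.imwrite('pics/w1b.png',np.clip(b.astype(float)*1.3,0,255).astype(np.uint8))
E
```

```text
[ 508.45541755 -189.05955671  273.9632393 ] [ 179.76338599   29.97016582 -176.63126896] [ -32.08401217    1.22034008  108.91775476   23.5023127    47.30887186
 -138.13416497] [-0.4877386   0.50673049  0.50588933] 2.225
```

View pics/w1b.png

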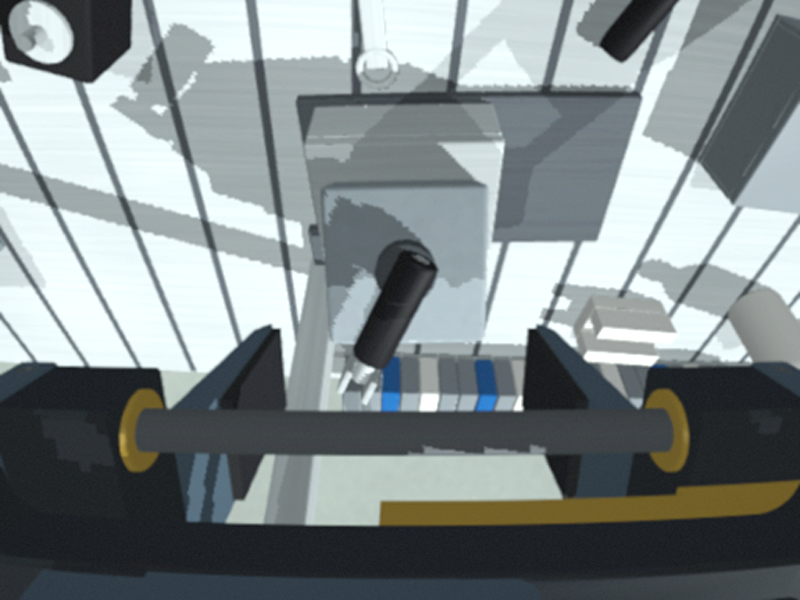

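Wrist view (800×600 scale): slanted-face corners are at (326,186), (487,183), (484,342) and (330,342). The base corners are (299,97), (640,95) and (597,240). The handle's free end is at about (420,261), its hinge end of the sleeve at about (370,363), and the hub disc's left edge is at (377,265). Next I'll fit the face and handle.

```bash
python3 - <<'E'
from h import *
import json
from scipy.optimize import least_squares
st=json.load(open('w1.json')); c=cam('wrist',st); k=.64
nl=onz(c,640*k,95*k,3); fl=onz(c,597*k,240*k,3); nr=onz(c,299*k,97*k,3)
print('base nl,fl,nr',nl.round(1),fl.round(1),nr.round(1), np.linalg.norm(fl-nl),np.linalg.norm(nr-nl))
print('yaws',np.degrees(np.arctan2(*(fl-nl)[1::-1])),np.degrees(np.arctan2(-(nl-nr)[0],(nl-nr)[1])))
up=np.array([.866,0,.5]);n=np.array([-.5,0,.866]);y=np.array([0,1,0.])
px=np.array([[326,186],[487,183],[484,342],[330,342]])*k
co=[(-1,-1),(-1,1),(1,1),(1,-1)] # (up, y)
def f(x,out=False):
    Rs=R.from_euler('z',x[3],degrees=True)
    return np.concatenate([proj(c,x[:3]+Rs.apply(55*a*up+55*b*y))-p for (a,b),p in zip(co,px)])
s=least_squares(f,[580,-190,130,3.5]); print('face',s.x.round(1),s.fun.round(1))
F=s.x[:3];Rs=R.from_euler('z',s.x[3],degrees=True)
print('base nl in st frame about face', Rs.inv().apply(nl-F).round(1))
hub=F+47*Rs.apply(n); print('hub',hub.round(1)); 
for h in(20,30):
  print('hubdisc px',proj(c,F+h*Rs.apply(n))/k,'left',proj(c,F+h*Rs.apply(n)-20*Rs.apply(y))/k)
t=cam('top');sc=cam('scene')
o=[(c,370*k,363*k,15),(c,420*k,261*k,85),(t,235+240/4,110+313/4,85),(sc,165+243/4,145+175/4,85)]
def pt(cr,fo,l,hub=hub):
    a=Rs.apply(np.cos(cr)*up-np.sin(cr)*y); nn=Rs.apply(n); H=hub+65*a
    return H+l*(-np.cos(fo)*a+np.sin(fo)*nn)
g=lambda x:np.concatenate([proj(cc,pt(x[0],x[1],l))-[u,v] for cc,u,v,l in o])
s2=least_squares(g,[.4,.1]); print('crank,fold',s2.x,s2.fun.round(1), pt(*s2.x,0).round(1),pt(*s2.x,85).round(1))
# free hub shift too
g2=lambda x:np.concatenate([np.concatenate([proj(cc,pt(x[0],x[1],l,hub+x[2:5]))-[u,v] for cc,u,v,l in o]),x[2:5]*.3])
s3=least_squares(g2,[.4,.1,0,0,0]); print(s3.x.round(2),s3.fun.round(1))
E
```

```text
base nl,fl,nr [508.8   1.6   3. ] [660.3  16.6   3. ] [ 529.7 -271.2    3. ] 152.2352707729035 273.5175227286442
yaws 5.675349403201955 4.368519144865227
face [ 586.9 -182.4  134.2    4. ] [-1.8  0.1  1.5  1.2 -0.3 -1.1  0.7 -0.4]
base nl in st frame about face [ -65.2  188.9 -131.2]
hub [ 563.4 -184.   174.9]
hubdisc px [406.89211599 273.31846575] left [376.12943931 273.55116282]
hubdisc px [406.96726518 277.08693312] left [375.25137854 277.32502539]
crank,fold [0.43440587 0.19937209] [ 2.1 -3.9  0.6  1.2 -1.   0.4 -1.3 -0.1] [ 616.3 -207.8  204.4] [ 540.1 -177.9  181.2]
[ 0.44  0.1  -1.84 -1.45  5.64] [ 0.5 -1.2 -0.3  0.7 -0.8  0.2 -1.5  0.3 -0.6 -0.4  1.7]
```

```bash
cat >> h.py <<'E'
YAW=4.4
up=np.array([.866,0,.5]);nn=np.array([-.5,0,.866]);yy=np.array([0,1,0.])
hub=np.array([563,-185,177.])
def hp(cr,fo,l):
    a=Rst().apply(np.cos(cr)*up-np.sin(cr)*yy); return hub+65*a+l*(-np.cos(fo)*a+np.sin(fo)*Rst().apply(nn))
N=Rst().apply(nn)
E
python3 - <<'E'
from h import *
P=hp(.44,.13,60); Q=toolR(30,25); print(P)
p,q=plan([(P+50*N,Q)],91)
plan([(P-14*N,Q)],91,p,q,tmax=16)
E
```

```text
[ 563.60391266 -187.30580887  186.22670093]
-1.2 -0.9 17.9 -0.1 0 8.1 91; -1.4 -0.8 17.9 -0.1 0 8 91; -1.4 -0.6 17.9 -0.1 0.1 8.1 91
0 0 12.8 0 0 0 91; 0 0 12.8 0 0 0 91; 0 0 12.8 0 0 0 91; 0 0 12.8 0 0 0 91; -0.1 -0.1 12.8 0 0 0 91
```

Call:
{"method": "arm_command", "body": {"deltas": "-1.2 -0.9 17.9 0 0 8.1 91; -1.4 -0.8 17.9 0 0 8 91; -1.4 -0.6 17.9 0 0 8.1 91; 0 0 0 0 0 0 91; 0 0 0 0 0 0 91"}}

```text
time_s: 2.9
ee_pos: [539.3, -189.6, 230.9]
ee_rot: [166.6, 27.2, 156.2]
force: [-0.7, 0.0, -0.1]
gripper_width: 91.1
```

```bash
python3 - <<'E'
from h import *
st=state(); im=save('wrist','w2.png'); c=cam('wrist',st)
print(st['ee_pos'],st['ee_rot'],st['qpos'])
b=im[:,:,::-1].copy()
for fo in(.1,.2):
  for l in(15,85):
    u=proj(c,hp(.44,fo,l)); cv2.circle(b,tuple(int(x) for x in u),3,(0,0,255) if fo==.1 else (0,255,0),-1); print(fo,l,u)
cv2.imwrite('pics/w2b.png',np.clip(cv2.resize(b[60:330,100:420],(800,600*27*32//(32*24)//1 if 0 else 675))[:600].astype(float)*1.4,0,255).astype(np.uint8))
E
```

```text
[ 539.32269284 -189.56950069  230.88939595] [166.58878395  27.22018452 156.21630133] [ -29.94262353    5.76532943  110.61612663   25.27786998   40.67944425
 -115.40410851]
0.1 15 [258.59782127 253.23603556]
0.1 85 [259.29869264 170.75480439]
0.2 15 [258.58723475 254.37306117]
0.2 85 [259.25460355 175.32328004]
```

View pics/w2b.png

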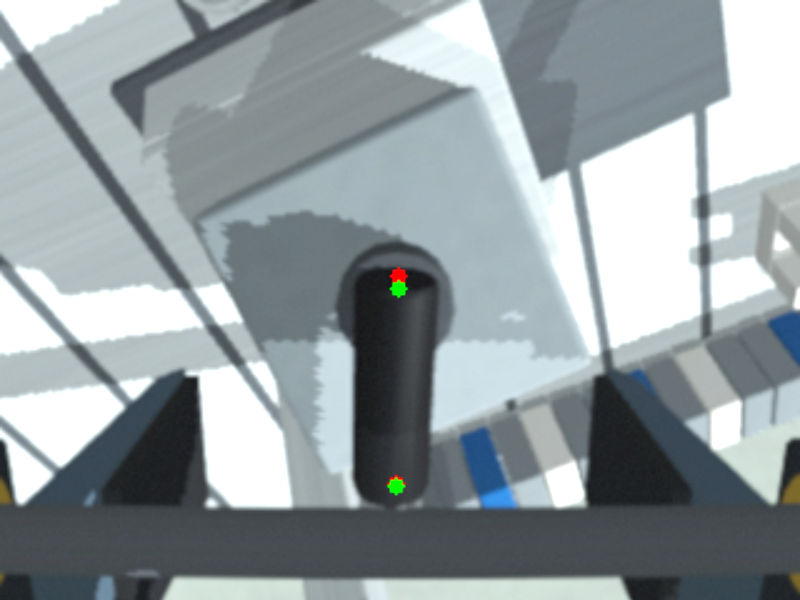

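The handle stands upright in the picture at about column 395, midway between the fingers, and its end matches the predicted points. I'll descend and grip.

Call:
{"method": "arm_command", "body": {"deltas": "0 0 13 0 0 0 91; 0 0 13 0 0 0 91; 0 0 13 0 0 0 91; 0 0 13 0 0 0 91; 0 0 12 0 0 0 91"}}

```text
time_s: 3.58
ee_pos: [571.8, -188.4, 173.6]
ee_rot: [166.5, 27.1, 156.0]
force: [-0.1, 0.1, 0.3]
gripper_width: 90.7
```

Call:
{"method": "arm_command", "body": {"deltas": "0 0 0 0 0 0 60; 0 0 0 0 0 0 20; 0 0 0 0 0 0 15; 0 0 0 0 0 0 15; 0 0 0 0 0 0 15", "force": 10}}

```text
time_s: 4.2
ee_pos: [571.4, -188.5, 175.1]
ee_rot: [166.5, 27.2, 156.0]
force: [-0.1, -0.4, -0.1]
gripper_width: 44.1
```

Call:
{"method": "arm_command", "body": {"deltas": "0 0 0 0 0 0 15; 0 0 0 0 0 0 15; 0 0 0 0 0 0 15; 0 0 0 0 0 0 15"}}

```text
time_s: 4.7
ee_pos: [571.4, -188.4, 174.8]
ee_rot: [166.5, 27.1, 156.0]
force: [-0.9, 0.6, 1.1]
gripper_width: 23.8
```

```bash
python3 - <<'E'
from h import *
Q=toolR(30,25); st=state(); tcp=np.array(st['ee_pos']);print(tcp,st['gripper_width'])
# arc: TCP translates with handle point at 60 from hinge, fold .13 -> 1.6
fs=np.linspace(.13,1.65,13)[1:]; P0=hp(.44,.13,60)
q=R.from_euler('xyz',st['ee_rot'],degrees=True)
plan([(tcp+hp(.44,f,60)-P0,q) for f in fs],15)
E
```

```text
[ 571.39786559 -188.40877885  174.7861821 ] 23.786534577012223
-1.5 0 -7.4 0 0 0 15; -2.4 -0.1 -7.2 0 0 0 15; -3.3 0 -6.9 0 0 0 15; -4.2 -0.1 -6.3 0 0 0 15; -4.9 0 -5.8 0 0 0 15
-5.6 0 -5.2 0 0 0 15; -6.2 -0.1 -4.3 0 0 0 15; -6.7 0 -3.6 0 0 0 15; -7.1 0 -2.7 0 0 0 15; -7.4 -0.1 -1.7 0 0 0 15
-7.5 0 -0.8 0 0 0 15; -7.6 0 0.1 0 0 0 15
```

Call:
{"method": "arm_command", "body": {"deltas": "-1.5 0 -7.4 0 0 0 15; -2.4 0 -7.2 0 0 0 15; -3.3 0 -6.9 0 0 0 15; -4.2 0 -6.3 0 0 0 15; -4.9 0 -5.8 0 0 0 15"}}

```text
time_s: 5.32
ee_pos: [566.8, -195.0, 210.9]
ee_rot: [166.5, 27.0, 156.1]
force: [-1.1, 1.3, -5.8]
gripper_width: 23.7
```

Call:
{"method": "arm_command", "body": {"deltas": "-5.6 0 -5.2 0 0 0 15; -6.2 0 -4.3 0 0 0 15; -6.7 0 -3.6 0 0 0 15; -7.1 0 -2.7 0 0 0 15; -7.4 0 -1.7 0 0 0 15"}}

```text
time_s: 5.95
ee_pos: [585.9, -208.4, 242.5]
ee_rot: [166.6, 27.2, 156.0]
force: [-5.8, 0.4, -0.5]
gripper_width: 23.9
```

Call:
{"method": "arm_command", "body": {"deltas": "-7.5 0 -0.8 0 0 0 15; -7.6 0 0.1 0 0 0 15; 0 0 0 0 0 0 15; 0 0 0 0 0 0 15"}}

```text
time_s: 6.45
ee_pos: [599.1, -214.7, 251.3]
ee_rot: [166.6, 27.5, 156.0]
force: [-3.8, -1.5, 3.1]
gripper_width: 23.8
```

```bash
python3 - <<'E'
from h import *
st=state(); im=save('wrist','w3.png'); tp=save('top','t3.png'); sc=save('scene','s3.png')
print(st['ee_pos'],hp(.44,1.571,60),st['force'],st['torque'],st['gripper_width'],st['time_s'])
f=lambda x:np.clip(x[:,:,::-1].astype(float)*1.4,0,255).astype(np.uint8)
A=cv2.resize(f(im),(512,384)); B=cv2.resize(f(sc)[145:241,165:237],(288,384),interpolation=cv2.INTER_CUBIC)
cv2.imwrite('pics/m3.png',np.hstack([A,B]))
E
```

```text
[ 599.13803151 -214.6672332   251.27795909] [ 586.00078434 -211.00331076  258.36995619] [-3.84693388 -1.47166269  3.09619939] [-0.09964295  0.63573971  0.01511406] 23.79909073318524 6.45
```

View pics/m3.png

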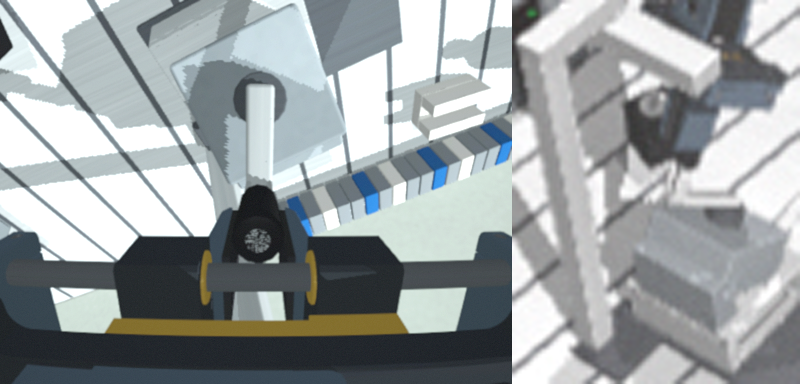

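The handle now stands out, with its end disc at (258,238) in the wrist picture. I'll check the angle numerically and plan the crank circle.

```bash
python3 - <<'E'
from h import *
st=state(); c=cam('wrist',st)
for f in(1.3,1.4,1.5,1.571): print(f,proj(c,hp(.44,f,85)).round(1),proj(c,hp(.44,f,30)).round(1))
tcp=np.array(st['ee_pos']);q=R.from_euler('xyz',st['ee_rot'],degrees=True)
rel=Rst().inv().apply(tcp-hub); print('slant coords up,y,n',rel@up,rel@yy,rel@nn,'radius',np.hypot(rel@up,rel@yy),'ang',np.arctan2(-rel@yy,rel@up))
E
```

```text
1.3 [261.1 203.2] [260.8 197.2]
1.4 [261.  221.6] [260.8 201.9]
1.5 [260.9 239.4] [260.8 206.6]
1.571 [260.8 251.3] [260.8 209.8]
slant coords up,y,n 66.21503457429245 -32.268086202864886 47.37190103780714 radius 73.65908084459284 ang 0.45345439208802857
```

Call:
{"method": "arm_command", "body": {"deltas": "-4 0 0 0 0 0 15; -4 0 0 0 0 0 15; 0 0 0 0 0 0 15"}}

```text
time_s: 6.98
ee_pos: [603.9, -216.4, 252.9]
ee_rot: [166.6, 27.1, 156.0]
force: [-8.1, -1.5, 4.1]
gripper_width: 23.5
```

```bash
python3 - <<'E'
from h import *
st=state(); c=cam('wrist',st);im=save('wrist','w4.png')
print(st['ee_pos'],st['force'],st['torque'])
for f in(1.4,1.5,1.571): print(f,proj(c,hp(.44,f,85)).round(1))
g=im[185:290,215:300]; cv2.imwrite('pics/w4b.png',np.clip(cv2.resize(g[:,:,::-1],(425,525),interpolation=cv2.INTER_CUBIC).astype(float)*1.4,0,255).astype(np.uint8))
E
```

```text
[ 603.88841685 -216.44798328  252.86046865] [-8.10951243 -1.49414103  4.07813718] [0.01643319 1.15651819 0.09872919]
1.4 [261.  210.7]
1.5 [260.8 228.9]
1.571 [260.7 241.1]
```

View pics/w4b.png

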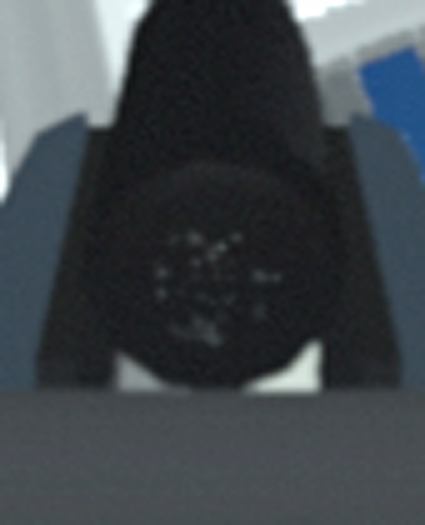

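The disc centre is at (259,240) against a predicted 241 for 1.571 rad, and the push force has risen to 9 N, so the handle is at its stop. I'll open slightly, re-centre the pads lower on the handle and regrip.

```bash
python3 - <<'E'
from h import *
p,q=plan([(hp(.44,1.571,26),toolR(30,22))],45,tmax=12)
E
```

```text
4.7 0.4 6.8 -0.1 0.1 -1 45; 4.7 0.4 6.9 -0.1 0 -1 45; 4.7 0.5 6.8 -0.1 0.1 -1 45
```

Call:
{"method": "arm_command", "body": {"deltas": "0 0 0 0 0 0 45; 0 0 0 0 0 0 45; 4.7 0.4 6.8 0 0 -1 45; 4.7 0.4 6.9 0 0 -1 45; 4.7 0.5 6.8 0 0 -1 45"}}

```text
time_s: 7.65
ee_pos: [603.2, -209.2, 227.6]
ee_rot: [168.1, 27.8, 159.4]
force: [0.2, 0.2, 0.3]
gripper_width: 45.0
```

Call:
{"method": "arm_command", "body": {"deltas": "0 0 0 0 0 0 15; 0 0 0 0 0 0 15; 0 0 0 0 0 0 15; 0 0 0 0 0 0 15; 0 0 0 0 0 0 15", "force": 15}}

```text
time_s: 8.28
ee_pos: [603.7, -209.9, 229.0]
ee_rot: [168.1, 27.9, 159.3]
force: [-1.2, -1.2, -0.2]
gripper_width: 23.8
```

```bash
python3 - <<'E'
from h import *
st=state();print(st['ee_pos'],hp(.44,1.571,26),st['gripper_width'],st['force'],st['qpos'])
im=save('wrist','w5.png');c=cam('wrist',st);print([proj(c,hp(.44,f,85)).round(1) for f in(1.4,1.5,1.571)])
def h67(cr):
    a=Rst().apply(np.cos(cr)*up-np.sin(cr)*yy); return hub+(66.5)*a+26*N
cs=np.linspace(.44,6.32,28)[1:]
plan([(h67(x),toolR(30,max(13,22-9*(x-.44)/2))) for x in cs],15,tmax=20)
E
```

```text
[ 603.68478343 -209.87384526  229.01784493] [ 602.94504473 -209.69656267  228.92282415] 23.794981535661876 [-1.19953483 -1.23454271 -0.24623606] [ -28.20738324   11.83851645  103.33251529   23.76281073   41.08702374
 -115.22645367]
[array([260.4, 260.4]), array([259.2, 280. ]), array([258.4, 293. ])]
1.6 -14.4 -0.2 -0.3 0.3 -1 15; 5.6 -13.3 0 0 0 -1 15; 8.6 -11.7 0 0 0 -1 15; 11 -9.3 0 0 0 -1 15; 12.9 -6.5 0 0 0 -0.9 15
14.1 -3.3 0 0 0 -1 15; 14.4 0 0 0 0 -1 15; 14.1 3.5 0.1 0 0 -1 15; 12.8 6.6 0 0 0 -1 15; 11 9.4 0 0 0 -0.1 15
8.7 11.5 0 0 0 0 15; 5.9 13.2 0 0 0 0 15; 3 14.1 0 0 0 0 15; -0.2 14.5 0 0 0 0 15; -3.2 14.1 0 0 0 0 15
-6.3 13 0 0 0 0 15; -8.9 11.4 0 0 0 0 15; -11.1 9.2 0 0 0 0 15; -12.9 6.5 0 0 0 0 15; -14 3.7 -0.1 0 0 0 15
-14.5 0.5 0 0 0 0 15; -14.2 -2.6 0 0 0 0 15; -13.3 -5.7 0 0 0 0 15; -11.8 -8.3 0 0 0 0 15; -9.7 -10.8 0 0 0 0 15
-7.1 -12.5 0 0 0 0 15; -4.3 -13.8 0 0 0 0 15
```

Call:
{"method": "arm_command", "body": {"deltas": "1.6 -14.4 -0.2 -0.3 0.3 -1 15; 5.6 -13.3 0 0 0 -1 15; 8.6 -11.7 0 0 0 -1 15; 11 -9.3 0 0 0 -1 15; 12.9 -6.5 0 0 0 -0.9 15"}}

```text
time_s: 8.95
ee_pos: [556.9, -251.3, 200.1]
ee_rot: [170.3, 28.4, 164.8]
force: [2.3, 3.3, -0.9]
gripper_width: 23.8
```

Call:
{"method": "arm_command", "body": {"deltas": "14.1 -3.3 0 0 0 -1 15; 14.4 0 0 0 0 -1 15; 14.1 3.5 0.1 0 0 -1 15; 12.8 6.6 0 0 0 -1 15; 11 9.4 0 0 0 -0.1 15"}}

```text
time_s: 9.57
ee_pos: [503.8, -221.6, 171.1]
ee_rot: [172.4, 29.2, 169.3]
force: [14.4, 5.3, -3.7]
gripper_width: 23.6
```

```bash
python3 - <<'E'
from h import *
st=state();print(st['ee_pos'],st['force'],st['gripper_width'],st['qpos'])
im=save('wrist','w6.png');sc=save('scene','s6.png');c=cam('wrist',st)
rel=Rst().inv().apply(np.array(st['ee_pos'])-hub);print(np.hypot(rel@up,rel@yy),np.arctan2(-rel@yy,rel@up))
cr=np.arctan2(-rel@yy,rel@up); print([proj(c,hp(cr,f,85)).round(1) for f in(1.4,1.5,1.571)])
f=lambda x:np.clip(x[:,:,::-1].astype(float)*1.4,0,255).astype(np.uint8)
A=cv2.resize(f(im),(512,384)); B=cv2.resize(f(sc)[145:241,165:237],(288,384),interpolation=cv2.INTER_CUBIC)
cv2.imwrite('pics/m6.png',np.hstack([A,B]))
E
```

```text
[ 503.81986881 -221.59656367  171.05440646] [14.41501338  5.30489689 -3.69572563] 23.617714614516277 [ -36.59355943    8.41312536  117.35463495   34.43053931   35.76706924
 -142.91434055]
64.91003476296797 2.626981909840911
[array([282.6, 313.3]), array([269.5, 302.6]), array([259.7, 293.9])]
```

View pics/m6.png

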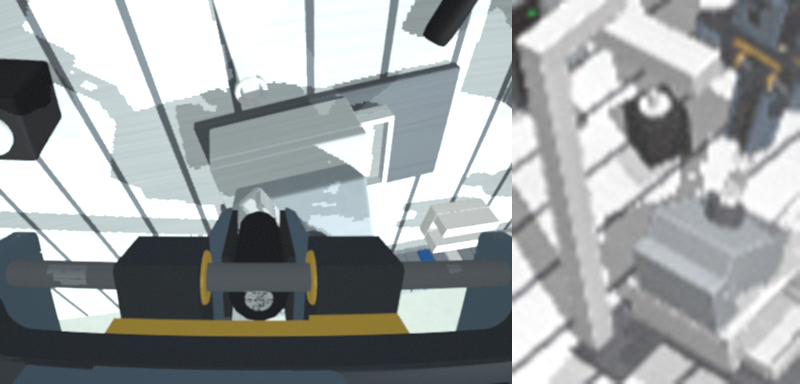

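Turning halfway the tray is visibly emerging and the disc at (258,298) shows the handle still unfolded. Joint 6 is at -143°, close to its limit, so I'll turn the tool back about the spinning sleeve during the second half.

```bash
python3 - <<'E'
from h import *
cs=np.linspace(.44,6.32,28)[1:]
def H(cr,r=66.5,h=hub):
    a=Rst().apply(np.cos(cr)*up-np.sin(cr)*yy); return h+r*a+26*N
p0=H(cs[9]); q0=R.from_euler('xyz',state()['ee_rot'],degrees=True)
h2=hub+Rst().apply(1.5*up)
ab=lambda x: np.interp(x,[2.6,3.1,4.2,6],[13,30,30,14])
plan([(H(x,66,h2),toolR(30,ab(x))) for x in np.r_[2.62,cs[10:]]],15,p0,q0,tmax=20)
E
```

```text
-1.7 0.8 0 0.3 -0.1 0.5 15; 8.6 11.3 0 0 0 7.4 15; 7.7 12.1 0 0 0 7.4 15; 6.5 12.8 0 0 0 1.6 15; 4.1 13.7 0 0 0 0 15
1 14.3 0 0 0 0 15; -2.2 14.2 0 0 0 0 15; -5.1 13.4 0 0 0 0 15; -8 12 0 0 0 -1.5 15; -10.5 9.7 0 0 0 -1.9 15
-12.7 6.7 0 0 0 -1.9 15; -13.9 3.4 0 0 0 -2 15; -14.4 -0.2 0 0 0 -1.9 15; -13.8 -3.7 0 0 0 -1.9 15; -12.5 -7.1 0 0 0 -2 15
-10.3 -9.9 0 0 0 -1.9 15; -7.5 -12.2 0 0 0 -1 15; -4.5 -13.7 0 0 0 0 15
```

Call:
{"method": "arm_command", "body": {"deltas": "-1.7 0.8 0 0.3 -0.1 0.5 15; 8.6 11.3 0 0 0 7.4 15; 7.7 12.1 0 0 0 7.4 15; 6.5 12.8 0 0 0 1.6 15; 4.1 13.7 0 0 0 0 15"}}

```text
time_s: 10.3
ee_pos: [496.6, -168.0, 169.3]
ee_rot: [164.2, 25.9, 150.7]
force: [5.8, -4.0, -3.2]
gripper_width: 23.6
```

Call:
{"method": "arm_command", "body": {"deltas": "1 14.3 0 0 0 0 15; -2.2 14.2 0 0 0 0 15; -5.1 13.4 0 0 0 0 15; -8 12 0 0 0 -1.5 15; -10.5 9.7 0 0 0 -1.9 15"}}

```text
time_s: 10.92
ee_pos: [539.6, -122.8, 195.9]
ee_rot: [166.0, 26.9, 154.5]
force: [0.0, -10.7, -2.0]
gripper_width: 23.5
```

Call:
{"method": "arm_command", "body": {"deltas": "-12.7 6.7 0 0 0 -1.9 15; -13.9 3.4 0 0 0 -2 15; -14.4 -0.2 0 0 0 -1.9 15; -13.8 -3.7 0 0 0 -1.9 15; -12.5 -7.1 0 0 0 -2 15"}}

```text
time_s: 11.55
ee_pos: [593.1, -143.8, 225.7]
ee_rot: [170.9, 28.4, 165.3]
force: [-6.9, -0.7, 1.0]
gripper_width: 24.1
```

```bash
python3 - <<'E'
from h import *
st=state();print(st['ee_pos'],st['force'],st['gripper_width'],st['qpos'])
rel=Rst().inv().apply(np.array(st['ee_pos'])-hub);print(np.hypot(rel@up,rel@yy),np.arctan2(-rel@yy,rel@up)+2*np.pi)
E
```

```text
[ 593.11644808 -143.76816999  225.71326095] [-6.94076706 -0.74165609  0.99745805] 24.128569327858727 [ -21.43513046    8.93472494  107.4139207    20.15766062   38.13527066
 -112.16163738]
65.76499410905541 5.652155497976571
```

Call:
{"method": "arm_command", "body": {"deltas": "-10.3 -9.9 0 0 0 -1.9 15; -7.5 -12.2 0 0 0 -1 15; -4 -13.5 0 0 0 0 15; 0 0 0 0 0 0 15"}}

```text
time_s: 12.05
ee_pos: [607.4, -182.5, 232.4]
ee_rot: [172.2, 28.9, 168.3]
force: [-2.1, 3.9, 2.1]
gripper_width: 23.6
```

```bash
python3 - <<'E'
from h import *
st=state();print(st['ee_pos'],st['force'],st['gripper_width'],st['qpos'])
rel=Rst().inv().apply(np.array(st['ee_pos'])-hub);print(np.hypot(rel@up,rel@yy),np.arctan2(-rel@yy,rel@up)+2*np.pi)
E
```

```text
[ 607.42749702 -182.48003322  232.36099489] [-2.06367069  3.85187005  2.05587127] 23.576197831489825 [ -25.20384448   11.06203191  103.72810924   22.00142756   40.73521527
 -119.16413867]
66.21480115055654 6.296715845620209
```

Call:
{"method": "arm_command", "body": {"deltas": "0 -4 0 0 0 0 15; 0 -3 0 0 0 0 15; 0 0 0 0 0 0 15"}}

```text
time_s: 12.42
ee_pos: [606.9, -184.0, 232.1]
ee_rot: [171.6, 28.8, 168.1]
force: [3.0, 20.0, 5.2]
gripper_width: 24.1
```

That hit the hard stop: 20 N and no further motion. I'll back off, release and retreat along the shaft.

Call:
{"method": "arm_command", "body": {"deltas": "0 6 0 0 0 0 15; 0 0 0 0 0 0 60; 0 0 0 0 0 0 60; 0 0 0 0 0 0 60; 0 0 0 0 0 0 60"}}

```text
time_s: 13.05
ee_pos: [607.7, -184.7, 232.3]
ee_rot: [172.4, 29.0, 168.4]
force: [0.7, -0.4, -0.4]
gripper_width: 59.0
```

Call:
{"method": "arm_command", "body": {"deltas": "0 0 -15 0 0 0 60; 0 0 -25 0 0 0 60; 0 0 -30 0 0 0 60; 0 0 -30 0 0 0 60"}}

```text
time_s: 13.55
ee_pos: [557.1, -187.6, 320.9]
ee_rot: [172.4, 29.1, 168.4]
force: [0.5, -0.3, 0.6]
gripper_width: 60.0
```

```bash
python3 - <<'E'
from h import *
st=state();print(st['ee_pos'],st['force'],st['gripper_width'],st['time_s'])
t=cam('top');s=cam('scene'); tp=grab_frame('top'); sc=grab_frame('scene'); 
cv2.imwrite('pics/t7.png',tp[:,:,::-1]);cv2.imwrite('pics/s7.png',sc[:,:,::-1])
for n,u,v in (('R',312,333),('L',221,345)): print(n,onz(t,u*.64,v*.64,103).round(1))
# box tops via top mask: corners of lids in top view
for n,cs in (('R',[(290,289),(343,291),(341,354),(288,351)]),('L',[(204,302),(257,304),(253,364),(198,361)])):
    P=[onz(t,u*.64,v*.64,68) for u,v in cs]; print(n,np.round(P,0).tolist(),np.mean(P,0).round(0))
f=lambda x:np.clip(x[:,:,::-1].astype(float)*1.4,0,255).astype(np.uint8)
B=cv2.resize(f(sc)[140:300,165:365],(700,560),interpolation=cv2.INTER_CUBIC); cv2.imwrite('pics/m7.png',B)
E
```

```text
[ 557.11475377 -187.64746953  320.85709517] [ 0.45362288 -0.25997947  0.60141914] 60.034030409791036 13.55
R [468. 141. 103.]
L [440.4 340.8 103. ]
R [[574.0, 198.0, 68.0], [570.0, 76.0, 68.0], [426.0, 79.0, 68.0], [432.0, 198.0, 68.0]] [500. 138.  68.]
L [[543.0, 393.0, 68.0], [539.0, 272.0, 68.0], [402.0, 275.0, 68.0], [408.0, 399.0, 68.0]] [473. 335.  68.]
```

View pics/m7.png

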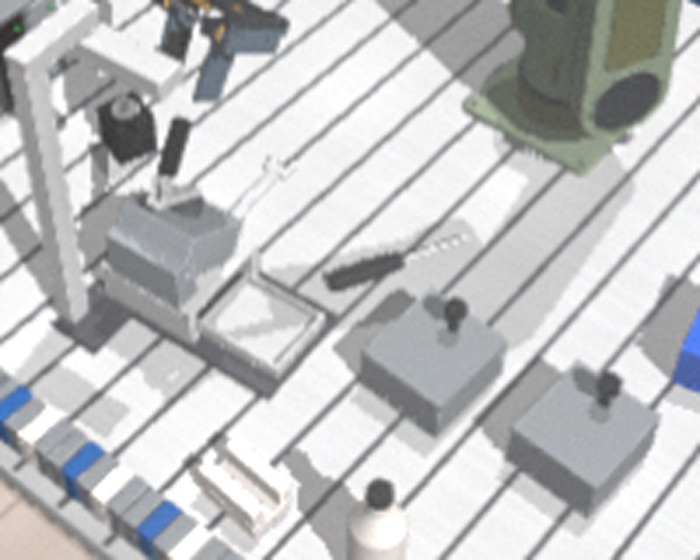

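The tray is fully out at crop (265,325), with the handle standing at (173,145). The boxes' knobs are at (455,313) and (608,388), and the lids are shut. Next is box R: triangulate its knob and move above it.

```bash
python3 - <<'E'
from h import *
t=cam('top');s=cam('scene')
for n,a,b in [('R',(312,333),(455,313)),('L',(221,345),(608,387))]:
    p,e=tri([ray(t,a[0]*.64,a[1]*.64),ray(s,165+b[0]/3.5,140+b[1]/3.5)]);print(n,p.round(1),np.round(e,1))
print('can cap',onz(t,264*.64,202*.64,170).round(0),'vblock',onz(t,345*.64,209*.64,50).round(0))
# tray rim corners (z=34) in scene: near-right?, crop px
for u,v in [(255,268),(327,316),(275,372),(203,318)]: print(onz(s,165+u/3.5,140+v/3.5,34).round(0))
Q=toolR(0,0,R.from_euler('z',-2,degrees=True))
plan([(np.array([520,0,300.]),toolR(15,8)),(np.array([466,141,190.]),Q)],60)
E
```

```text
R [467.9 143.3  96.6] [1.8 1.8]
L [441.  342.2  97.2] [0.1 0.1]
can cap [747. 246. 170.] vblock [771.  76.  50.]
[ 530. -117.   34.]
[530.   2.  34.]
[635.   8.  34.]
[ 631. -113.   34.]
19.3 44.4 1.7 0.6 3.8 -1.5 60; 18 44.9 2.5 0.6 3.8 -1.5 60; 16.7 45.4 3.2 0.6 3.8 -1.4 60; 15.3 45.8 3.8 0.6 3.8 -1.5 60; 22.4 33.4 23.8 0.5 3.7 -0.4 60
20.5 33.7 24.9 0.4 3.7 -0.4 60; 18.7 34.1 25.9 0.5 3.7 -0.4 60; 16.7 34.4 26.7 0.5 3.7 -0.4 60
```

Call:
{"method": "arm_command", "body": {"deltas": "19.3 44.4 1.7 0.6 3.8 -1.5 60; 18 44.9 2.5 0.6 3.8 -1.5 60; 16.7 45.4 3.2 0.6 3.8 -1.4 60; 15.3 45.8 3.8 0.6 3.8 -1.5 60; 22.4 33.4 23.8 0.5 3.7 -0.4 60"}}

```text
time_s: 14.28
ee_pos: [506.3, 38.4, 269.4]
ee_rot: [178.3, 10.8, 176.8]
force: [0.5, -0.4, -0.5]
gripper_width: 59.8
```

Call:
{"method": "arm_command", "body": {"deltas": "20.5 33.7 24.9 0.4 3.7 -0.4 60; 18.7 34.1 25.9 0.5 3.7 -0.4 60; 16.7 34.4 26.7 0.5 3.7 -0.4 60; 0 0 0 0 0 0 60; 0 0 0 0 0 0 60"}}

```text
time_s: 14.9
ee_pos: [464.6, 142.1, 187.0]
ee_rot: [179.8, -0.4, 178.1]
force: [-0.1, 0.9, 0.6]
gripper_width: 59.9
```

```bash
python3 - <<'E'
from h import *
st=state();print(st['ee_pos'],st['ee_rot'],st['qpos'])
im=save('wrist','w8.png');c=cam('wrist',st)
b=np.clip(im[:,:,::-1].astype(float)*1.3,0,255).astype(np.uint8); cv2.imwrite('pics/w8b.png',b)
g=im.max(2); m=(g<45).astype(np.uint8); m[230:]=0
n,l,s,ce=cv2.connectedComponentsWithStats(m)
for i in range(1,n):
    if s[i,4]>150: print(s[i],ce[i].round(1),onz(c,*ce[i],103).round(1))
print(proj(c,[468,142,103]))
E
```

```text
[464.59898102 142.14306724 186.96446974] [179.83858533  -0.3576089  178.09767751] [ 15.47481913  11.61931414 103.11318908   0.28652303  65.56084679
 -72.74156484]
[  94  102   44   87 1434] [116.1 141.5] [416.3  26.  103. ]
[459 147  40  29 479] [475.7 157.2] [438.9 328.9 103. ]
[246 180  30  34 764] [260.3 196.7] [467.7 143.1 103. ]
[191 211  15  19 190] [200.  221.7] [488.8  89.9 103. ]
[311 211  15  19 183] [316.4 221.8] [492.4 191.3 103. ]
[258.96696487 197.02287088]
```

View pics/w8b.png

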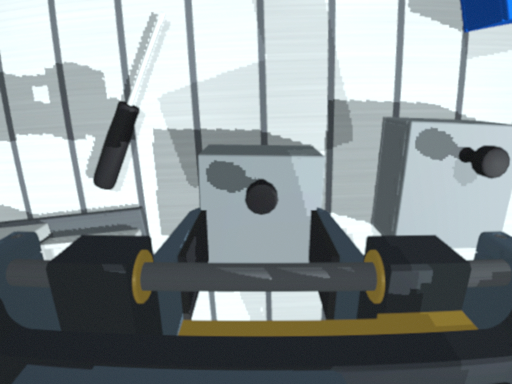

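Knob R is at pixel (261,197), which gives (468,143,103), in agreement with the triangulation. The other knob is at (491,161). I'll descend and grip knob R.

Call:
{"method": "arm_command", "body": {"deltas": "-3.1 1 35 0 0 0 60; 0 0 40 0 0 0 60; 0 0 25 0 0 0 60; 0 0 0 0 0 0 15; 0 0 0 0 0 0 15", "force": 20}}

```text
time_s: 15.58
ee_pos: [468.1, 143.3, 88.6]
ee_rot: [179.8, -0.2, 178.0]
force: [0.8, 0.2, -0.2]
gripper_width: 42.8
```

Call:
{"method": "arm_command", "body": {"deltas": "0 0 0 0 0 0 15; 0 0 0 0 0 0 15; 0 0 0 0 0 0 15"}}

```text
time_s: 15.95
ee_pos: [467.9, 144.7, 88.3]
ee_rot: [179.7, -0.2, 178.0]
force: [-0.8, 4.8, 6.0]
gripper_width: 26.9
```

```bash
cat >> h.py <<'E'
def lidplan(th0,th1,n,hand,yaw=-2,r=(-100,43)):
    st=state(); p=np.array(st['ee_pos']); q=R.from_euler('xyz',st['ee_rot'],degrees=True); b=R.from_euler('z',yaw,degrees=True)
    k=lambda t:b.apply([r[0]*np.cos(t)+r[1]*np.sin(t),0,r[1]*np.cos(t)-r[0]*np.sin(t)])
    return plan([(p+k(t)-k(th0),q) for t in np.linspace(th0,th1,n+1)[1:]],hand)
E
python3 - <<'E'
from h import *
st=state();print(st['ee_pos'],st['gripper_width'],st['force'])
lidplan(0,1.75,15,15)
E
```

```text
[467.89009453 144.68146698  88.32737979] 26.87273816309089 [-0.80350537  4.77245489  6.00544516]
-5.6 0.1 -11.4 0 0 0 15; -7 0 -10.6 0 0 0 15; -8.1 0.1 -9.8 0 0 0 15; -9.2 0 -8.7 0 0 0 15; -10.1 0 -7.6 0 0 0 15
-11 0.1 -6.4 0 0 0 15; -11.7 0 -5.1 0 0 0 15; -12.1 0 -3.6 0 0 0 15; -12.5 0 -2.3 0 0 0 15; -12.7 0 -0.7 0 0 0 15
-12.6 0 0.7 0 0 0 15; -12.5 0 2.2 0 0 0 15; -12.2 -0.1 3.6 0 0 0 15; -11.7 0 5 0 0 0 15; -11 0 6.4 0 0 0 15
```

Call:
{"method": "arm_command", "body": {"deltas": "-5.6 0 -11.4 0 0 0 15; -7 0 -10.6 0 0 0 15; -8.1 0 -9.8 0 0 0 15; -9.2 0 -8.7 0 0 0 15; -10.1 0 -7.6 0 0 0 15"}}

```text
time_s: 16.58
ee_pos: [505.0, 142.9, 134.5]
ee_rot: [179.8, -0.7, 178.0]
force: [-3.4, 5.0, -0.4]
gripper_width: 26.9
```

Call:
{"method": "arm_command", "body": {"deltas": "-11 0 -6.4 0 0 0 15; -11.7 0 -5.1 0 0 0 15; -12.1 0 -3.6 0 0 0 15; -12.5 0 -2.3 0 0 0 15; -12.7 0 -0.7 0 0 0 15"}}

```text
time_s: 17.2
ee_pos: [566.7, 140.1, 153.9]
ee_rot: [179.8, -0.4, 178.1]
force: [-2.8, 2.4, 5.2]
gripper_width: 27.2
```

Call:
{"method": "arm_command", "body": {"deltas": "-12.6 0 0.7 0 0 0 15; -12.5 0 2.2 0 0 0 15; -12.2 0 3.6 0 0 0 15; -11.7 0 5 0 0 0 15; -11 0 6.4 0 0 0 15"}}

```text
time_s: 17.82
ee_pos: [628.4, 137.3, 135.7]
ee_rot: [179.9, -0.2, 178.1]
force: [0.8, -0.6, 4.6]
gripper_width: 26.9
```

```bash
python3 - <<'E'
from h import *
st=state();print(st['ee_pos'],st['gripper_width'],st['force'],st['time_s'])
im=save('wrist','w9.png');sc=save('scene','s9.png');tp=save('top','t9.png')
f=lambda x:np.clip(x[:,:,::-1].astype(float)*1.4,0,255).astype(np.uint8)
A=cv2.resize(f(sc)[190:290,240:380],(560,400),interpolation=cv2.INTER_CUBIC); B=cv2.resize(f(tp)[130:255,110:240],(240,230)) 
B=np.vstack([B,np.zeros((170,240,3),np.uint8)]); cv2.imwrite('pics/m9.png',np.hstack([A,B]))
E
```

```text
[628.41226386 137.30358844 135.67324344] 26.942687401197997 [ 0.76145942 -0.59477012  4.64573425] 17.825
```

View pics/m9.png

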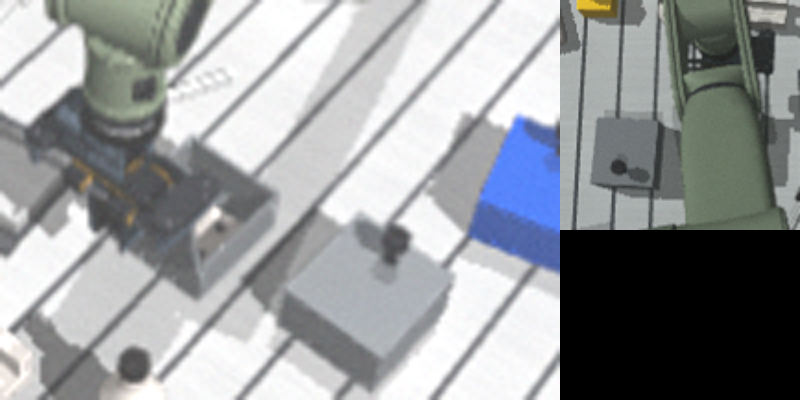

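Lid R is open about 100°, and there's a white part inside at (215,235). I'll release the knob, rise clear and look in.

Call:
{"method": "arm_command", "body": {"deltas": "0 0 0 0 0 0 70; 0 0 0 0 0 0 70; 0 0 0 0 0 0 70; 0 0 -15 0 0 0 70; 0 0 -40 0 0 0 70"}}

```text
time_s: 18.6
ee_pos: [626.1, 137.7, 188.6]
ee_rot: [179.9, -0.6, 178.1]
force: [0.6, 1.0, -0.2]
gripper_width: 69.9
```

Call:
{"method": "arm_command", "body": {"deltas": "0 0 -45 0 0 0 70; 40 0 0 0 0 0 70; 60 0 0 0 0 0 70; 60 5 0 0 0 0 70; 0 0 0 0 0 0 70"}}

```text
time_s: 19.23
ee_pos: [463.8, 148.0, 236.6]
ee_rot: [179.8, -0.4, 178.2]
force: [1.4, 0.7, -0.2]
gripper_width: 70.3
```

```bash
python3 - <<'E'
from h import *
import json
st=state();print(st['ee_pos'],st['ee_rot'],st['gripper_width'],st['force'],st['time_s'])
im=save('wrist','w10.png'); json.dump({k:np.array(st[k]).tolist() for k in('ee_pos','ee_rot')},open('w10.json','w'))
b=np.clip(im[:,:,::-1].astype(float)*1.2,0,255).astype(np.uint8); cv2.imwrite('pics/w10b.png',cv2.resize(b[80:320,100:420],(800,600),interpolation=cv2.INTER_CUBIC))
E
```

```text
[463.84464671 148.03986168 236.57705884] [179.81280599  -0.43511314 178.17923869] 70.2549801482987 [ 1.43384063  0.69391829 -0.21846069] 19.225
```

View pics/w10b.png

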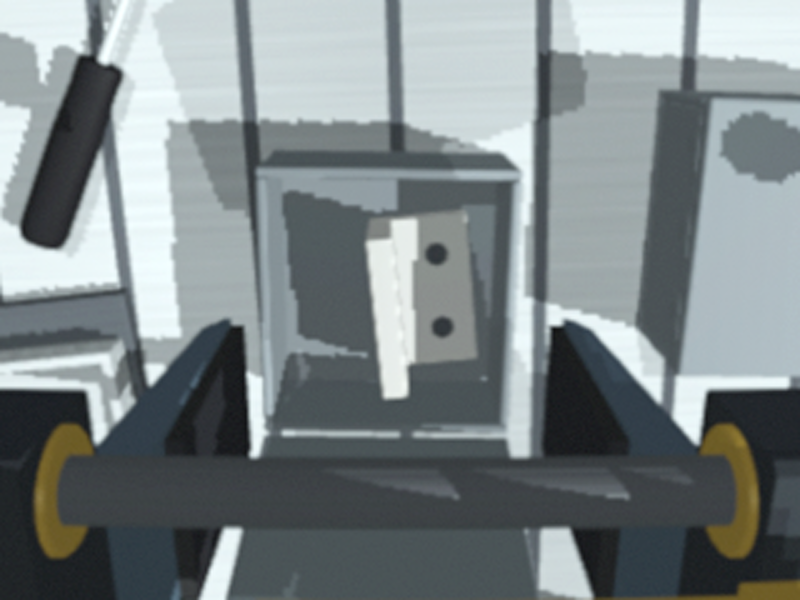

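The bracket is in box R. Its web-top corners in the crop are (366,240), (392,237), (408,396) and (383,399), and the foot is on the right (+y) side. I've used all my picture views, so from here I check by numbers only.

```bash
python3 - <<'E'
from h import *
import json
st=json.load(open('w10.json'));c=cam('wrist',st)
cs=[(366,240),(392,237),(408,396),(383,399)]
P=np.array([onz(c,100+u/2.5,80+v/2.5,55) for u,v in cs]);print(P.round(1))
a=(P[0]+P[1])/2;b=(P[3]+P[2])/2;print('len',np.linalg.norm(b-a),'thick',np.linalg.norm(P[1]-P[0]),np.linalg.norm(P[2]-P[3]))
m=P.mean(0); yaw=np.degrees(np.arctan2(*(b-a)[1::-1])); print('web top centre',m,'yaw',yaw)
F=np.array([onz(c,100+u/2.5,80+v/2.5,15) for u,v in [(466,211),(477,358)]]);print('foot edge',F.round(1), np.degrees(np.arctan2(*(F[1]-F[0])[1::-1])))
B=R.from_euler('z',yaw,degrees=True); print('origin',(m+B.apply([0,19,0])).round(1),'foot edge in br frame',B.inv().apply(F-m-B.apply([0,19,0])).round(1))
R0=np.array([onz(c,100+u/2.5,80+v/2.5,60) for u,v in [(258,170),(519,176),(508,432),(268,430)]]);print('rim',R0.round(1),R0.mean(0).round(1))
E
```

```text
[[471.8 133.7  55. ]
 [470.8 145.7  55. ]
 [550.7 150.9  55. ]
 [551.9 138.7  55. ]]
len 80.18229456498308 thick 12.065320389990164 12.324405685236448
web top centre [511.30539707 142.27285655  55.        ] yaw 3.625498268338963
foot edge [[467.9 183.4  15. ]
 [548.3 188.7  15. ]] 3.790350882431434
origin [510.1 161.2  55. ] foot edge in br frame [[-40.8  24.8 -40. ]
 [ 39.8  25.  -40. ]]
rim [[437.   87.2  60. ]
 [443.5 203.3  60. ]
 [569.4 199.4  60. ]
 [564.5  81.9  60. ]] [503.6 143.   60. ]
```

```bash
python3 - <<'E'
from h import *
Q=toolR(0,0,R.from_euler('z',3.65,degrees=True))
p,q=plan([(np.array([511.2,142.3,100.]),Q)],45)
plan([(np.array([511.2,142.3,28.]),Q)],45,p,q,tmax=20)
E
```

```text
-15.1 -1.7 45.6 0.1 -0.1 -1.8 45; -14.9 -2 45.6 0.1 -0.1 -1.9 45; -14.8 -2.5 45.6 0 0 -1.8 45
0 0 18 0 0 0 45; 0 0 18 0 0 0 45; 0 0 18 0 0 0 45; 0 0 18 0 0 0 45
```

Call:
{"method": "arm_command", "body": {"deltas": "-15.1 -1.7 45.6 0.1 -0.1 -1.8 45; -14.9 -2 45.6 0.1 -0.1 -1.9 45; -14.8 -2.5 45.6 0 0 -1.8 45; 0 0 0 0 0 0 45; 0 0 0 0 0 0 45"}}

```text
time_s: 19.9
ee_pos: [513.6, 142.3, 99.8]
ee_rot: [180.0, -0.0, -176.5]
force: [0.6, 1.3, -0.6]
gripper_width: 44.6
```

```bash
python3 - <<'E'
from h import *
st=state();print(st['ee_pos'],st['ee_rot'],st['gripper_width'])
im=save('wrist','w11.png');c=cam('wrist',st)
g=im.astype(int); m=(g.min(2)>150).astype(np.uint8); 
# expected web top polygon vs mask
B=R.from_euler('z',3.65,degrees=True)
pts=[proj(c,[511.3,142.3,55]+B.apply([sx*40,sy*6,0])).round(1) for sx,sy in[(-1,-1),(-1,1),(1,1),(1,-1)]];print(pts)
v=int(np.mean([x[1] for x in pts])) 
for r in(v-20,v-10,v): print(r,im[r,225:300:3].mean(1).astype(int))
E
```

```text
[513.58409718 142.29418699  99.81604962] [ 1.79965078e+02 -4.47456392e-02 -1.76474050e+02] 44.58308762223003
[array([250.9, 150.7]), array([268.3, 150.7]), array([267.5, 255. ]), array([251.8, 255.1])]
182 [ 82  81  80  82  82  80  81  81  82 196 206 206 208 208 216 207 206 132
 127 128 129 128 129 128 128]
192 [ 80  81  80  81  81  82  81  82  81 194 206 207 208 208 218 207 206 127
 129 129 128 127 128 129 129]
202 [ 81  81  79  79  82  80  81  80  80 192 206 207 208 209 217 207 190 127
 128 128 128 128 128 128 128]
```

The web edges in the picture match the prediction (columns 251–268). Descending and gripping.

Call:
{"method": "arm_command", "body": {"deltas": "2 0 18 0 0 0 45; 0 0 18 0 0 0 45; 0 0 18 0 0 0 45; 0 0 17 0 0 0 45; 0 0 0 0 0 0 5", "force": 25}}

```text
time_s: 20.58
ee_pos: [510.2, 142.1, 28.4]
ee_rot: [180.0, -0.1, -176.4]
force: [0.2, -0.3, 0.2]
gripper_width: 37.6
```

Call:
{"method": "arm_command", "body": {"deltas": "0 0 0 0 0 0 5; 0 0 0 0 0 0 5; 0 0 0 0 0 0 5; 0 0 0 0 0 0 5; 0 0 0 0 0 0 5"}}

```text
time_s: 21.2
ee_pos: [510.4, 142.1, 28.2]
ee_rot: [180.0, -0.1, -176.4]
force: [-1.3, -0.1, 6.5]
gripper_width: 11.6
```

The grip is 11.6 mm on the 12 mm web. I'll lift straight up, slide clear of the lid, then turn 90° so the 80 mm length lies along the tray's 110 mm side, which gives ±15 to ±20 mm clearance.

Call:
{"method": "arm_command", "body": {"deltas": "0 0 -10 0 0 0 5; 0 0 -20 0 0 0 5; 0 0 -30 0 0 0 5; 0 0 -35 0 0 0 5; 0 0 -35 0 0 0 5"}}

```text
time_s: 21.82
ee_pos: [509.9, 141.7, 158.5]
ee_rot: [-180.0, -0.2, -176.4]
force: [1.2, 0.3, -1.7]
gripper_width: 11.7
```

```bash
python3 - <<'E'
from h import *
st=state();p=np.array(st['ee_pos']);print(p,st['gripper_width'],st['force'],st['qpos'])
q=R.from_euler('xyz',st['ee_rot'],degrees=True)
Q=toolR(0,0,R.from_euler('z',4.4-90,degrees=True)); print(Q.as_matrix().round(2))
T=np.array([582,-57,0.]); tcp=T+Rst().apply([-19,0,0])
print(tcp)
plan([(np.array([505,20,p[2]]),q),(np.array([tcp[0],tcp[1],150]),Q)],5,tmax=35,rmax=9)
E
```

```text
[509.88140305 141.72046666 158.52260643] 11.702305402300803 [ 1.20493165  0.2917955  -1.70033832] [ 1.42675387e+01  1.67710920e+01  1.00384662e+02  3.61749555e-02
  6.30514623e+01 -7.93201711e+01]
[[-0.08  1.    0.  ]
 [ 1.    0.08  0.  ]
 [ 0.    0.   -1.  ]]
[563.05599771 -58.45766153   0.        ]
3.1 -30.3 0 0 0 0 5; 3.1 -30.3 0 0 0 0 5; 3.1 -30.3 0 0 0 0 5; 3.2 -30.3 0.1 0 0 0 5; -5.3 -8.2 0.8 0 0 8.9 5
-6.5 -7.3 0.9 0 0 8.9 5; -7.6 -6.1 0.8 -0.1 0 9 5; -8.4 -4.9 0.8 0 -0.1 8.9 5; -9.1 -3.6 0.8 0 0 8.9 5; -9.6 -2.1 0.9 0 0 8.9 5
-9.7 -0.6 0.8 0 0 8.9 5; -9.7 0.9 0.9 0 0 8.9 5; -9.5 2.4 0.8 -0.1 0 9 5; -8.9 3.9 0.8 0 -0.1 8.9 5
```

Call:
{"method": "arm_command", "body": {"deltas": "3.1 -30.3 0 0 0 0 5; 3.1 -30.3 0 0 0 0 5; 3.1 -30.3 0 0 0 0 5; 3.2 -30.3 0 0 0 0 5; -5.3 -8.2 0.8 0 0 8.9 5"}}

```text
time_s: 22.45
ee_pos: [510.4, 10.7, 156.8]
ee_rot: [-179.9, -0.2, 174.3]
force: [-0.4, 0.2, -0.8]
gripper_width: 12.0
```

Call:
{"method": "arm_command", "body": {"deltas": "-6.5 -7.3 0.9 0 0 8.9 5; -7.6 -6.1 0.8 0 0 9 5; -8.4 -4.9 0.8 0 0 8.9 5; -9.1 -3.6 0.8 0 0 8.9 5; -9.6 -2.1 0.9 0 0 8.9 5"}}

```text
time_s: 23.08
ee_pos: [540.1, -27.2, 152.4]
ee_rot: [-179.8, -0.1, 129.8]
force: [-0.3, 0.4, 0.7]
gripper_width: 11.5
```

Call:
{"method": "arm_command", "body": {"deltas": "-9.7 -0.6 0.8 0 0 8.9 5; -9.7 0.9 0.9 0 0 8.9 5; -9.5 2.4 0.8 0 0 9 5; -8.9 3.9 0.8 0 0 8.9 5; 0 0 0 0 0 0 5"}}

```text
time_s: 23.7
ee_pos: [563.4, -58.6, 148.8]
ee_rot: [-179.8, -0.0, 94.4]
force: [0.7, -0.4, -1.4]
gripper_width: 12.2
```

```bash
python3 - <<'E'
from h import *
st=state();print(st['ee_pos'],st['ee_rot'],st['gripper_width'],st['force'],st['qpos'][5])
im=save('wrist','w12.png');c=cam('wrist',st);tp=save('top','t12.png');sc=save('scene','s12.png')
T=np.array([582,-57,0.])
for n,cc,I in(('wrist',c,im),('scene',cam('scene'),sc),('top',cam('top'),tp)):
  I=I.mean(2)
  # brightness profiles along station x and y through tray's centre at rim height 34
  for ax in(0,1):
    v=[]
    for s in range(-90,91,4):
      d=np.zeros(3);d[ax]=s; d[1-ax]+=35 if ax==0 else 0
      u=proj(cc,[*(T+Rst().apply(d))[:2],34]); x,y=np.round(u).astype(int)
      v.append(int(I[y,x]) if 0<=x<512 and 0<=y<384 else -1)
    print(n,'xy'[ax],v)
E
```

```text
[563.40853271 -58.61190578 148.83227676] [-1.79793869e+02 -1.27558418e-02  9.44322350e+01] 12.18744832165961 [ 0.73961225 -0.39045474 -1.44724181] -11.503348062152659
wrist x [149, 167, 174, 174, 172, 174, 76, 81, 81, 78, 49, 111, 143, 99, 81, 82, 143, 144, 144, 146, 145, 146, 149, 145, 150, 144, 145, 144, 146, 147, 149, 143, 148, 102, 82, 140, 109, 68, 66, 67, 69, 149, 149, 149, 149, 148]
wrist y [81, 68, 39, 38, 32, 29, 31, 30, 32, 34, 43, 51, 60, 70, 71, 73, 104, 165, 164, 165, 165, 165, 166, 164, 165, 165, 165, 152, 149, 149, 149, 149, 149, 148, 84, 84, 144, 147, 37, 81, 95, 147, 147, 147, 147, 147]
scene x [62, 122, 122, 176, 176, 182, 177, 165, 131, 103, 96, 120, 133, 121, 104, 94, 113, 127, 146, 146, 147, 143, 142, 146, 147, 146, 145, 144, 144, 144, 146, 149, 149, 145, 144, 144, 129, 129, 104, 85, 81, 80, 78, 76, 77, 84]
scene y [168, 182, 188, 171, 86, 86, 88, 127, 143, 145, 146, 172, 175, 174, 173, 175, 177, 172, 145, 148, 146, 144, 147, 145, 145, 143, 145, 142, 142, 142, 145, 142, 146, 142, 119, 111, 132, 142, 135, 71, 71, 101, 136, 153, 148, 152]
top x [71, 72, 71, 73, 76, 75, 76, 68, 49, 37, 51, 76, 80, 83, 83, 81, 81, 81, 78, 86, 71, 64, 76, 87, 90, 108, 115, 105, 98, 96, 103, 114, 101, 84, 90, 76, 50, 40, 45, 47, 49, 49, 51, 48, 43, 37]
top y [67, 69, 79, 49, 58, 74, 86, 78, 49, 39, 41, 38, 32, 34, 37, 29, 30, 38, 36, 48, 45, 43, 46, 49, 53, 54, 54, 54, 55, 51, 52, 76, 99, 77, 52, 62, 52, 40, 59, 75, 68, 65, 77, 86, 96, 100]
```

The wrist profile shows rim tops at x offsets of about -44 and +52, so the tray centre is about 3.5 mm further in x, at (585.5,-57). That's well inside the tolerance. I'll correct and lower.

Call:
{"method": "arm_command", "body": {"deltas": "0 3.2 25 0 0 0 5; 0 0 30 0 0 0 5; 0 0 25 0 0 0 5; 0 0 12 0 0 0 5; 0 0 5 0 0 0 5"}}

```text
time_s: 24.48
ee_pos: [566.3, -57.8, 51.7]
ee_rot: [-179.8, -0.0, 94.4]
force: [-0.4, -0.5, -0.7]
gripper_width: 12.0
```

Call:
{"method": "arm_command", "body": {"deltas": "0 0 2 0 0 0 5; 0 0 2 0 0 0 5; 0 0 1 0 0 0 5; 0 0 0 0 0 0 5"}}

```text
time_s: 24.98
ee_pos: [566.5, -58.0, 47.1]
ee_rot: [-179.9, -0.0, 94.4]
force: [-0.6, -0.2, -0.4]
gripper_width: 11.9
```

Call:
{"method": "arm_command", "body": {"deltas": "0 0 1 0 0 0 5; 0 0 1 0 0 0 5; 0 0 0 0 0 0 5"}}

```text
time_s: 25.35
ee_pos: [566.4, -58.0, 45.3]
ee_rot: [-179.8, -0.0, 94.4]
force: [-1.5, -0.9, 1.9]
gripper_width: 11.7
```

Call:
{"method": "arm_command", "body": {"deltas": "0 0 0.8 0 0 0 5; 0 0 0 0 0 0 5; 0 0 0 0 0 0 5"}}

```text
time_s: 25.72
ee_pos: [566.4, -58.1, 45.2]
ee_rot: [-179.9, 0.0, 94.4]
force: [-3.3, -0.0, 7.6]
gripper_width: 11.8
```

It touches down at 7.6 N with TCP z at 45.2 as predicted. Releasing and retreating straight up.

Call:
{"method": "arm_command", "body": {"deltas": "0 0 -0.5 0 0 0 20; 0 0 0 0 0 0 40; 0 0 0 0 0 0 40; 0 0 0 0 0 0 40; 0 0 0 0 0 0 40"}}

```text
time_s: 26.35
ee_pos: [566.4, -58.0, 44.5]
ee_rot: [-179.8, -0.0, 94.4]
force: [0.1, 0.6, -0.3]
gripper_width: 40.3
```

Call:
{"method": "arm_command", "body": {"deltas": "0 0 -15 0 0 0 40; 0 0 -30 0 0 0 40; 0 0 -40 0 0 0 40; 0 0 -20 0 0 0 40; 0 0 0 0 0 0 40"}}

```text
time_s: 26.98
ee_pos: [568.0, -58.2, 152.2]
ee_rot: [179.9, 0.0, 94.4]
force: [-0.8, 0.1, -0.3]
gripper_width: 40.5
```

```bash
python3 - <<'E'
from h import *
st=state();print(st['ee_pos'],st['gripper_width'],st['force'],st['time_s'])
im=save('wrist','w13.png');c=cam('wrist',st)
B=R.from_euler('z',4.4-90,degrees=True); o=np.array([585.5,-57,22.])
# web top bright mask inside the predicted area
pts=np.array([proj(c,o+B.apply([sx*40,-19+sy*6,50])) for sx,sy in[(-1,-1),(-1,1),(1,1),(1,-1)]]);print('pred web top',pts.round(1).tolist())
I=im.mean(2); x0,y0=pts.min(0).astype(int)-20;x1,y1=pts.max(0).astype(int)+20
for th in(185,195): 
  m=(I>th).astype(np.uint8);w=np.zeros_like(m);w[max(y0,0):y1,x0:x1]=m[max(y0,0):y1,x0:x1]
  n,l,s,ce=cv2.connectedComponentsWithStats(w)
  for i in range(1,n):
    if s[i,4]>100:
        r=cv2.minAreaRect(np.argwhere(l==i)[:,::-1].astype(np.float32)); print(th,s[i],[np.round(x,1) for x in r[:2]],r[2],onz(c,*r[0],72).round(1))
# handle end dark mask
t=cam('top'); tp=save('top','t13.png')
E
```

```text
[568.00750907 -58.15298984 152.24527941] 40.46424738605862 [-0.78580833  0.10927726 -0.26559259] 26.975
pred web top [[248.2, 145.7], [263.2, 145.7], [262.8, 237.2], [249.0, 237.2]]
185 [251 225  12  13 149] [array([256.5, 231. ]), array([12., 11.])] 90.0 [569.7 -92.4  72. ]
195 [251 226  11  11 114] [array([256., 231.]), array([10., 10.])] 90.0 [569.3 -92.5  72. ]
```

```bash
python3 - <<'E'
from h import *
im=cv2.imread('pics/w13.png').mean(2)
for r in(150,170,190,210,230): print(r,im[r,236:320:2].astype(int).tolist())
print('col256',im[130:260:3,256].astype(int).tolist())
# handle vs. picture taken just after cranking (s7) in scene, around the handle / gearbox
a=cv2.imread('pics/s7.png').astype(int);b=grab_frame('scene')[:,:,::-1].astype(int)
s=cam('scene'); H=[proj(s,hp(6.283,1.571,l)).round(1) for l in(15,50,85)];print(H)
for u in H: x,y=u.astype(int); print(a[y,x-4:x+5].mean(1).astype(int),b[y,x-4:x+5].mean(1).astype(int))
E
```

```text
150 [117, 119, 120, 144, 179, 170, 122, 100, 139, 174, 174, 174, 174, 176, 166, 174, 174, 174, 174, 174, 174, 173, 174, 174, 173, 174, 174, 175, 174, 174, 174, 174, 174, 172, 151, 157, 155, 151, 154, 156, 156, 137]
170 [103, 119, 119, 120, 122, 121, 122, 165, 173, 174, 174, 173, 174, 174, 166, 174, 174, 173, 173, 173, 173, 173, 173, 173, 174, 173, 174, 174, 173, 173, 173, 173, 173, 166, 155, 156, 152, 151, 155, 156, 150, 98]
190 [100, 119, 119, 121, 121, 121, 122, 163, 173, 173, 173, 174, 174, 175, 173, 173, 173, 173, 173, 173, 173, 174, 173, 173, 173, 173, 173, 173, 173, 173, 173, 174, 173, 159, 157, 154, 151, 152, 155, 154, 113, 90]
210 [99, 119, 118, 120, 120, 121, 121, 159, 173, 172, 173, 173, 173, 175, 173, 173, 173, 174, 173, 173, 173, 174, 195, 197, 197, 198, 197, 198, 196, 135, 118, 102, 66, 77, 77, 104, 149, 173, 180, 177, 128, 118]
230 [86, 85, 86, 87, 87, 85, 97, 180, 197, 197, 197, 197, 198, 190, 156, 152, 151, 152, 153, 153, 156, 158, 152, 152, 151, 153, 149, 150, 129, 27, 16, 19, 31, 34, 37, 44, 75, 77, 77, 77, 77, 77]
col256 [86, 88, 152, 157, 160, 160, 178, 174, 174, 173, 174, 173, 173, 173, 173, 173, 173, 173, 174, 173, 173, 173, 173, 173, 173, 173, 173, 173, 173, 173, 173, 173, 196, 198, 197, 197, 160, 95, 38, 39, 110, 147, 191, 176]
[array([211.5, 191.2]), array([213.7, 183.5]), array([216. , 175.7])]
[177 156 140 124 143 137 128 148 175] [110 114 142 127 144 143 136 124 115]
[ 88 112  70  49  56  53  54  66 125] [61 75 56 49 51 51 51 53 84]
[174 138  61  51  54  56  56  83 112] [176 139  62  48  51  50  56  83 113]
```

The web-top edges are at column 250 and rows 148–238, against predicted 249 and 146–237, so the bracket is upright and in place. The handle looks the same as it did after cranking. Handing in.

```bash
python3 -c "
from h import *
print(job_done(), state()['time_s'])"
```

```text
the job is handed in; nothing more can be done
the job is handed in; nothing more can be done
```

I did every step of the job and handed it in at about 27 s of the 72 s allowed. No verdict was reported, so the results below come from my own checks.

**What I did:**
- **Handle:** I unfolded it to its hard stop with the crank still at about 0.44 rad. The end disc showed it near 1.56 rad.
- **Tray:** I cranked it out until the handle would go no further, which showed as a 20 N reaction. I left the handle unfolded.
- **Bracket:** The first box I opened (the one nearer the station) held it. I lifted it out by the web and turned it 90° to gain clearance. It touched the tray floor gently, at 7.6 N and at the height I had worked out, and I let it go.

**Last checks:**
- **Bracket position:** after release, the top of the web was within 1–2 pixels of where an upright bracket about on the tray's centre should appear.
- **Handle:** it looked the same in the scene camera as it did just after cranking.
- **Robot:** the tool was clear of everything, with under 1 N on the wrist.
- **Other box:** I never opened it, so the cap was not touched. I did not measure the loose items on the table again at the end.

**What disagreed or ran close:**
- **Tray centre:** my first estimate was about 3.5 mm off in x, and I corrected it before lowering.
- **Web check:** a brightness check for the web picked up only part of it, so I used the edge positions instead.
- **Joint 6:** it reached -143° while cranking, against a limit of -146.6°, and I turned it back.
- **Picture limit:** I viewed 12 pictures, the maximum, so everything after finding the bracket was checked by numbers only.

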